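Plate a breakfast tray: boiled egg in its cup, cheese from the flap caddy

TASK

Finish this breakfast tray. First take the brown egg from its sloping wire cradle and stand it upright, blunt end down, in the blue egg cup, setting it down gently. Then carry the clear flap-front caddy by its blue handle to the white dish, tip it only as far as it takes for the orange flap to swing open and all three cheese cubes to slide out into the dish (never past about 70 degrees), and stand the empty caddy back upright on the middle of its black mat; leave the white egg, the salt pot and the spoon where they are.

Things in the scene. Friction and masses are not known exactly. Their poses are not given: they have to be found in the camera images.
- brown_egg_center (a point): Centre of the brown egg: 46 mm wide (widest 28 mm from the blunt end), 64 mm long, about 70 g, hard, a little bottom-heavy. z runs from blunt to pointed end. It starts leaning about 40 degrees, point up and towards the robot, blunt end 45 mm above the bench, on two rails of a wire cradle; rails lie within 14 mm of its middle plane on the under-side, so its left and right flanks are free for fingers.
- white_egg_center (a point): Centre of the white egg, same size, same axes, leaning in an equal second cradle at least 90 mm to one side of the first (which egg is on which side varies). A bystander: leave it.
- cup_rim (a point): Centre of the round mouth of the blue egg cup, fixed, standing on the green tray; rim 54 mm above the bench, inner diameter 36 mm, outer 40 mm, hollow 14 mm deep. An egg seated upright on the rim has its centre 21 mm above this point, its blunt end 11 mm below the rim.
- cup: The egg cup; origin at the centre of its foot (foot diameter 56 mm), on the green tray whose surface is 4 mm above the bench; z up.
- dish_in (a point): Centre of the inner floor of the white rectangular dish, fixed on the green tray: outside 130 mm (its x) by 120 mm (its y), 28 mm high, walls and floor 4 mm; x and y along its sides, z up.
- caddy_grip (a point): Point in the caddy's blue handle, 88 mm above the underside. The handle is an upright fin 18 mm thick (caddy y), 44 mm long (x), from the lid (62 mm above the underside) up to 104 mm. The clear box below is 70 (x) by 56 (y) by 62 mm, about 220 g, walls 3 mm. z up when standing; its front with the flap faces its -x, at the start roughly towards the robot.
- caddy_lip (a point): Middle of the lower edge of the caddy's front opening, 35 mm ahead (-x) and 85 mm below the handle point; pieces slide out over this edge when the front is tipped down.
- caddy: The caddy's body; origin at the centre of its underside, axes as for caddy_grip.
- flap (a joint): Orange flap closing the caddy's whole front, hung freely on a hinge along the upper front edge, 60 mm above the underside; it reaches 56 mm down from there. 0 = closed, grows as it swings outward, up to 1.5 rad; it hangs straight down when the caddy is tipped front-down, and falls shut when the caddy stands.
- mat_top (a point): Centre of the upper side of the fixed black rubber mat on which the caddy starts and must end; 130 by 120 mm, 4 mm thick.
- salt_center (a point): Half-way up the white salt pot, 40 mm across, 80 mm tall. Bystander.
- spoon_grip (a point): Point on the grip of a steel spoon, 144 mm long, lying flat near the mat. Bystander.
- brown_egg: The brown egg; origin at its blunt end, z towards the point.
- white_egg: The white egg; origin at its blunt end.
- cheese0_center (a point): Centre of a yellow cheese cube, 20 mm, 12 g, lying in the caddy at the start; slides at under 45 degrees of tip.
- cheese1_center (a point): Centre of a yellow cheese cube, 20 mm, 12 g, lying in the caddy at the start; slides at under 45 degrees of tip.
- cheese2_center (a point): Centre of a yellow cheese cube, 20 mm, 12 g, lying in the caddy at the start; slides at under 45 degrees of tip.
Not all that is in view belongs to the job. There is more than one size of the brown_egg; the job needs the larger.

How it is judged (in metres and radians):
On the way, in this order (a step that is already met when the one before it is completed fails the run):
1. the brown egg stands upright, blunt end down, in the egg cup and is let go (horizontal distance between brown_egg_center and cup_rim below 0.008 m and z of brown_egg_center in the frame of cup between 0.062 and 0.079 m and angle between brown_egg_center's own z axis and vertical below 0.21 rad and contact force between the fingers and brown_egg below 0.05 N and linear speed of brown_egg below 0.03 m/s), for 0.3 s.
2. the caddy is tipped at the dish and its flap has swung open (value of joint flap above 0.25 rad and angle between caddy_grip's own z axis and vertical above 0.25 rad and horizontal distance between caddy_lip and dish_in below 0.12 m), for 0.05 s.
3. all three cheese cubes lie in the white dish (x of cheese0_center in the frame of dish_in between -0.062 and 0.062 m and y of cheese0_center in the frame of dish_in between -0.057 and 0.057 m and z of cheese0_center in the frame of dish_in between 0 and 0.035 m and x of cheese1_center in the frame of dish_in between -0.062 and 0.062 m and y of cheese1_center in the frame of dish_in between -0.057 and 0.057 m and z of cheese1_center in the frame of dish_in between 0 and 0.035 m and x of cheese2_center in the frame of dish_in between -0.062 and 0.062 m and y of cheese2_center in the frame of dish_in between -0.057 and 0.057 m and z of cheese2_center in the frame of dish_in between 0 and 0.035 m), for 0.2 s.
4. the caddy stands upright on the middle of its mat, flap shut, let go (horizontal distance between caddy_grip and mat_top below 0.03 m and angle between caddy_grip's own z axis and vertical below 0.08 rad and height (world z) of caddy_grip below 0.1 m and value of joint flap below 0.2 rad and contact force between the fingers and caddy below 0.05 N), for 0.2 s.
At the end, for the whole second after the job is handed in: Brown egg in the cup, blunt end down, within 12 degrees of vertical, 8 mm of the axis, centre 12 to 29 mm above the rim; all three cubes inside the dish; caddy upright (5 degrees) within 30 mm of the middle of its mat, flap shut; both released and at rest (all of step 1 and all of step 3 and all of step 4 and linear speed of caddy below 0.03 m/s and angular speed of brown_egg below 0.3 rad/s); the robot touches nothing.
It fails at once if the egg was pressed or dropped hard (over 30 N) onto the cup (contact force between brown_egg and cup above 30 N).
It fails at once if the caddy was tipped past 75 degrees (angle between caddy_grip's own z axis and vertical above 1.31 rad).
It fails at once if a bystander was moved over 15 mm (white egg, salt pot or spoon) (distance of any of white_egg_center, salt_center, spoon_grip from where it was at the start of the episode above 0.015 m).
It also fails if it takes over 72 s, if anything falls off the work surface, if the arm or the gripper's body presses on something with over 40 N, if the wrist force passes 120 N, or if a joint passes its speed limit or range.

ROBOT

A 6-joint arm with a two-finger parallel gripper is mounted at the origin on the work surface. World frame = base frame: x ahead of the robot, y to its left, z up, the work surface at z = 0. Lengths are in mm, angles in rad, forces in N, time in s.
With the tool pointing down it reaches from about 400 to 925 mm from the base axis. Payload 12.5 kg.
Tool frame: the origin (TCP) lies on the centre line of the jaws, within the pads' length; the fingertips stand 17 mm ahead of it and the grasp point (between the pads) lies 2 mm behind it; z points along the fingers, y is the line along which they close (so a half turn about z gives the same grasp; the last joint's range is limited). The gripper opens to 95 mm and grips with 3 to 60 N. Pads are 20 mm wide; open, the fingers measure 119 mm over their backs; the gripper's body (75 mm by 180 mm) begins 59 mm behind the grasp point.
Start: joints at [-1.27, 0.491, 1.559, -0, 1.092, -0.106], TCP at [247.319, -574.002, 231.661] pointing down, gripper open.
Joint ranges: [-3.1, 3.1], [-0.84, 2.19], [0.05, 2.79], [-1.13, 4.28], [0.06, 2.93], [-2.69, 2.69]. Speed limits (rad/s): [2.22, 2.22, 2.79, 3.14, 3.14, 3.14].

INTERFACE

Orientations are given as [roll, pitch, yaw] about the fixed x, y, z axes, in that order (R = Rz(yaw) Ry(pitch) Rx(roll)).
In Python, from cell import env gives the robot as it stands.
- The arm moves only by the tool drive_tool, never from a script. Its argument "deltas" is text: rows parted by semicolons, each of 4 numbers parted by spaces: the shift along the world's x, y, z normalised to -1 to 1, where 1 is 100 mm, then the turn about the world's z normalised to -1 to 1, where 1 is 180 degrees. A call has 1 to 10 rows; each row shifts and turns the commanded pose from where the row before left it; what a row does not reach is not made up. A row lasts 1/12 s, in which the tool goes at most 41.7 mm and 7.16 degrees, less where a joint would pass 70% of its speed; a pose out of reach is approached as far as the arm can. A call with a number of a shift or a turn outside -1 to 1 is refused whole. A call with a gripper value outside its range is refused whole. "gripper" is the closure, from 0 (fully open) to 1 (shut), set as the call begins (left out, the last holds). The fingers move at their own pace and stop on an object; the grip force is fixed at half the most. Time passes only in rows, so rows that do not move let the fingers close. It gives the time, the measured TCP pose, the force, the opening and the grip force at its end, in the units of the state.
- env.state(): the state, without advancing time (a new reading comes with each control period).
- env.read_camera(name): name is "side" or "top" or "wrist"; returns (picture, depth): 420x560x3 uint8, red, green, blue; 420x560 float32, mm along the optical axis (not along the pixel's ray), 0 where there is no reading.
- env.camera_params(name): a dict with "mtx" (3x3 intrinsics, pixels), "camera_from_world" (4x4, takes a point from world to camera coordinates); the wrist camera has in their place "mount" (4x4, takes a point from camera to tool coordinates, whose origin is the TCP and whose axes are the flange's). Camera axes: x right, y down, z forward; pixel columns grow to the right and rows downward; lengths in mm; the calibration is good to about 2 mm. A picture is of the moment at which its call begins: read the wrist's pose just before it. camera_params takes no time and is no camera call.
- env.job_done(): hands the job in; it is judged then, once.
The state is a dict: "t": time; "joints": joint angles; "qvel": joint speeds; "tau": joint torques, N m; "eef_pos": TCP position; "tcp_rot": TCP orientation; "ft_force": force on the tool from outside, world axes, zero at the start; "moment": the same for the moment, N m; "opening": opening from 0.0 (shut) to 1.0 (fully open); "grip_force": force on a finger pad.
Only numpy, scipy, OpenCV 4.12 (cv2) and the standard library are available. Lean on these libraries where they do the work, as an engineer would, in place of code of your own. Each camera call takes 0.05 s, during which the arm holds its last target. There are 200 camera calls.

## Working session

There is one attempt and no reset: what is moved stays moved. The work goes in short steps, Python scripts to look and compute and a tool call to move; the robot and the scene stay as the last step left them, time stands still between calls to the robot, and variables do not carry over. Pictures are saved under pics/ and viewed, at most 10 in all, crops included, and the job is handed in when it is done.

Besides the shell and the picture viewer there is one more tool, called after "Request:" in YAML: its name, and indented under it one key for each argument. drive_tool: Moves the arm, as the interface text tells. Its arguments: {"type":"object","properties":{"deltas":{"type":"string"},"gripper":{"type":"number"}},"required":["deltas"]}

```bash
mkdir -p pics; cat > h.py <<'E'
import numpy as np,cv2
from cell import env
from scipy.spatial.transform import Rotation as R
def snap(cam):
    s=env.state(); im,d=env.read_camera(cam); p=env.camera_params(cam)
    if cam=="wrist":
        T=np.eye(4);T[:3,:3]=R.from_euler('xyz',s['tcp_rot']).as_matrix();T[:3,3]=s['eef_pos'];W=T@p['mount']
    else: W=np.linalg.inv(p['camera_from_world'])
    np.savez(f'{cam}.npz',im=im,d=d,W=W,K=p['mtx']); return im,d
def P(cam,u,v):
    z=np.load(f'{cam}.npz');K=z['K'];w=z['d'][v-1:v+2,u-1:u+2];d=np.median(w)
    return (z['W']@[(u-K[0,2])/K[0,0]*d,(v-K[1,2])/K[1,1]*d,d,1])[:3].round(1)
def cloud(cam):
    z=np.load(f'{cam}.npz');K=z['K'];d=z['d'];v,u=np.indices(d.shape)
    c=np.stack([(u-K[0,2])/K[0,0]*d,(v-K[1,2])/K[1,1]*d,d,np.ones_like(d)],-1)
    return (c@z['W'].T)[...,:3],z['im']
def save(n,im,box=None,s=1):
    if box: im=im[box[1]:box[3],box[0]:box[2]]
    cv2.imwrite(f'pics/{n}.png',cv2.resize(im[...,::-1],None,fx=s,fy=s,interpolation=cv2.INTER_CUBIC))
E
python3 - <<'E'
from h import *
for c in("top","side"):
    im,d=snap(c);save(c,im,s=1.4)
print(env.state()['tcp_rot'])
E
```

```text
[-3.14058438e+00 -9.36900322e-05  4.06798971e-01]
```

View pics/top.png

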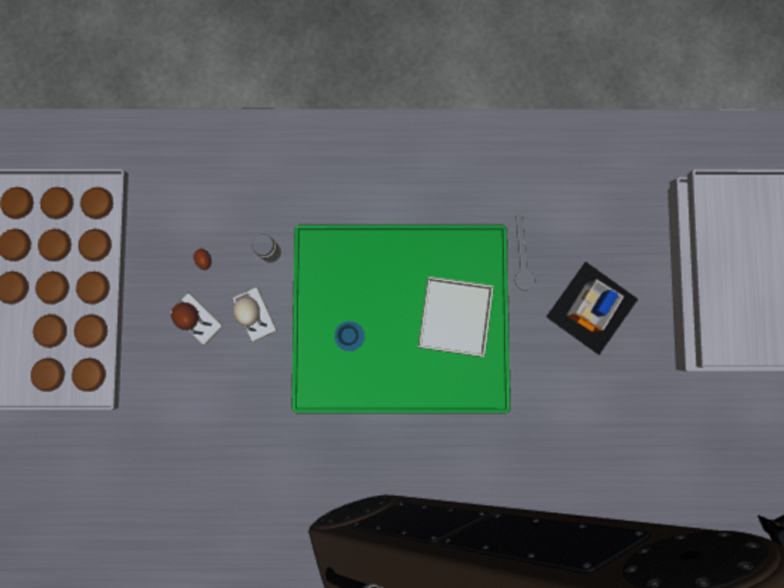

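View pics/side.png

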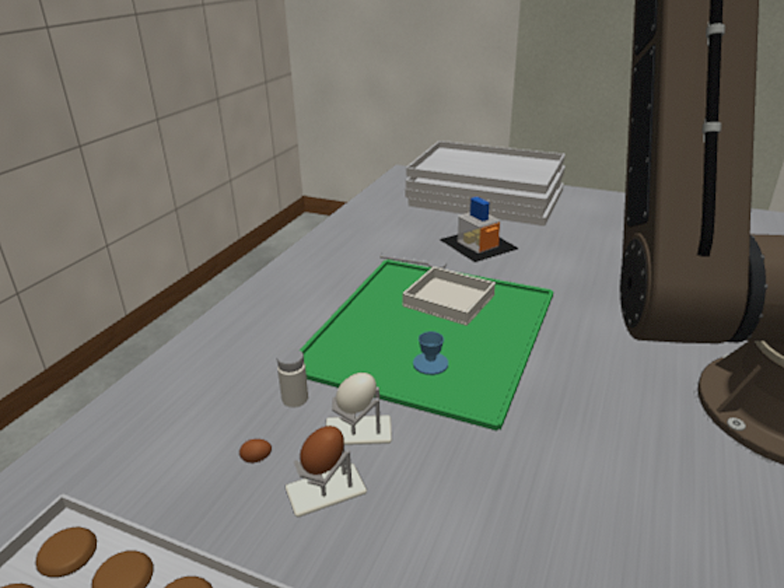

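Top view (display px): the large brown egg is in its cradle at (185,317). It could be confused with the small loose brown egg at (202,259), the buns around (50–95,200–375), or the white egg at (247,311). I choose (185,317), since it is large and sits in the cradle. The cup is at (349,336), the dish at (456,317), the mat and caddy at (592,308), the salt pot at (265,246) and the spoon at (521,250).

```bash
python3 - <<'E'
from h import *
c,im=cloud("top")
a=cv2.resize(im[160:255,110:210],(480,456),interpolation=2);b=cv2.resize(im[180:260,385:460],(300,320),interpolation=2)
b=cv2.copyMakeBorder(b,0,136,0,0,0);save("crop",np.hstack([a,b]))
hsv=cv2.cvtColor(im,cv2.COLOR_RGB2HSV).astype(int)
def blob(n,m,box):
    k=np.zeros(m.shape,bool);k[box[1]:box[3],box[0]:box[2]]=1;m=m&k
    q=c[m];h=q[q[:,2]>q[:,2].max()-3]
    print(n,m.sum(),'med',np.median(q,0).round(),'min',q.min(0).round(),'max',q.max(0).round(),'top',h.mean(0).round());return m
r=cv2.minAreaRect
def rect(m): print('  rect',r(c[m][:,:2].astype(np.float32)))
z=c[...,2]
m=blob('egg',z>48,(115,205,150,248));rect(m)
m=blob('wegg',z>48,(160,200,200,248));rect(m)
m=blob('salt',z>60,(175,160,205,190))
m=blob('cup',z>46,(230,220,270,260));rect(m)
m=blob('dish',(z>22),(290,190,360,260));rect(m)
m=blob('mat',(hsv[...,2]<60)&(z<30),(385,180,460,260));rect(m)
m=blob('handle',(hsv[...,0]>105)&(hsv[...,0]<130)&(hsv[...,1]>150),(385,180,460,260));rect(m)
m=blob('handtop',z>98,(385,180,460,260));rect(m)
m=blob('box',z>55,(385,180,460,260));rect(m)
m=blob('orange',(hsv[...,0]>5)&(hsv[...,0]<20)&(hsv[...,1]>150),(385,180,460,260));rect(m)
E
```

```text
egg 353 med [542. 371.  88.] min [466.  28.  49.] max [ 575.  409. 1181.] top [ 466.   28. 1181.]
  rect ((497.7866516113281, 222.20223999023438), (391.1066589355469, 50.074886322021484), 73.29733276367188)
wegg 364 med [552. 267.  88.] min [466.  28.  48.] max [ 588.  295. 1181.] top [ 466.   28. 1181.]
  rect ((504.0870056152344, 170.1650848388672), (289.410888671875, 57.951053619384766), 63.54575729370117)
salt 213 med [668. 242.  80.] min [466.  28.  61.] max [ 687.  262. 1181.] top [ 466.   28. 1181.]
cup 83 med [510.  93.  52.] min [466.  28.  46.] max [ 530.  113. 1181.] top [ 466.   28. 1181.]
  rect ((498.78350830078125, 66.68431854248047), (99.20913696289062, 37.636993408203125), 63.969539642333984)
dish 378 med [ 549. -107.   32.] min [ 466. -168.   22.] max [ 619.   28. 1181.] top [ 466.   28. 1181.]
  rect ((534.355712890625, -70.98634338378906), (175.57208251953125, 164.50535583496094), 81.741943359375)
mat 1301 med [ 559. -347.    5.] min [ 481. -441.   -2.] max [ 651. -274.   24.] top [ 609. -345.   24.]
  rect ((565.6358032226562, -356.46630859375), (119.940673828125
[... 199 characters left out ...]
.117080688476562, 42.17023468017578), 57.794464111328125)
handtop 178 med [ 563. -347.  108.] min [ 466. -366.   99.] max [ 587.   28. 1181.] top [ 466.   28. 1181.]
  rect ((509.2890625, -173.42520141601562), (38.517642974853516, 409.8473205566406), 17.633888244628906)
box 752 med [ 561. -343.   67.] min [ 466. -392.   55.] max [ 610.   28. 1181.] top [ 466.   28. 1181.]
  rect ((503.75067138671875, -189.37762451171875), (84.92335510253906, 432.571044921875), 21.083805084228516)
orange 118 med [ 533. -326.   55.] min [ 466. -371.    2.] max [ 550.   28. 1181.] top [ 466.   28. 1181.]
  rect ((511.908447265625, -169.11756896972656), (36.125877380371094, 402.7903137207031), 8.124499320983887)
```

View pics/crop.png

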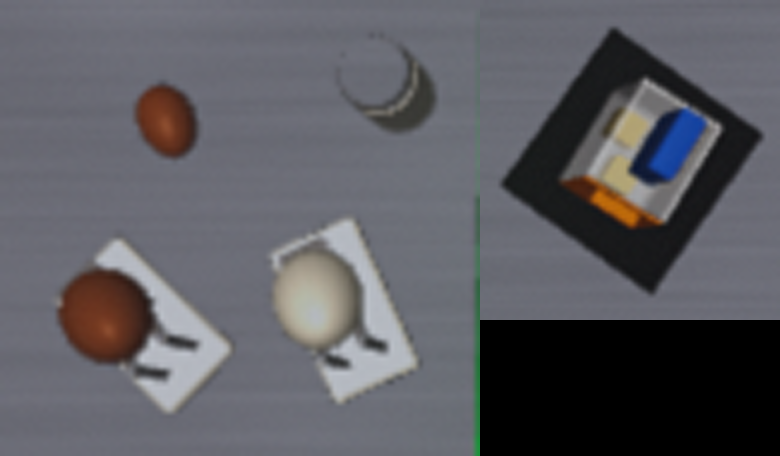

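The crop confirms the choice: the large brown egg sits in its cradle at (105,315), with the small egg loose at (167,120). Its plate runs down and to the right, so the point faces the robot and right. The orange front of the caddy faces down-left at (615,205).

```bash
cat >> h.py <<'E'
from scipy.optimize import least_squares
def fit_egg(q,c0,tilt=40,az0=-134,fixtilt=True):
    def f(p):
        t=np.radians(tilt if fixtilt else p[4]*10);a=p[3]
        ax=np.array([np.sin(t)*np.cos(a),np.sin(t)*np.sin(a),np.cos(t)])
        v=q-p[:3];s=v@ax;r=np.linalg.norm(v-s[:,None]*ax,axis=1);L=np.where(s>0,36,28)
        return (np.sqrt((s/L)**2+(r/23)**2)-1)*25
    o=least_squares(f,[*c0,np.radians(az0),tilt/10],loss='soft_l1')
    p=o.x;t=np.radians(tilt if fixtilt else p[4]*10);ax=np.array([np.sin(t)*np.cos(p[3]),np.sin(t)*np.sin(p[3]),np.cos(t)])
    return (p[:3]+4*ax).round(1),np.degrees(p[3]).round(1),np.degrees(t).round(1),np.abs(o.fun).mean().round(2)
def sel(cam,lo,hi,hue=None):
    c,im=cloud(cam);m=((c>lo)&(c<hi)).all(-1)
    if hue:
        h=cv2.cvtColor(im,cv2.COLOR_RGB2HSV);m&=(h[...,0]>=hue[0])&(h[...,0]<=hue[1])&(h[...,1]>120)
    return c[m],m
E
python3 - <<'E'
from h import *
mr=lambda q:print('   ',len(q),np.array(cv2.minAreaRect(q[:,:2].astype(np.float32))[0]).round(1),cv2.minAreaRect(q[:,:2].astype(np.float32))[1:],'z',np.median(q[:,2]).round(1))
for cam in("top","side"):
    print(cam)
    q,_=sel(cam,[490,320,52],[600,420,130],(0,15));print('egg',len(q),fit_egg(q,[540,370,70]))
    q,_=sel(cam,[490,225,52],[610,318,130]);print('white',len(q),fit_egg(q,[555,265,70],az0=-156))
    for n,lo,hi in(('salt',[620,200,60],[720,290,110]),('cup',[470,50,46],[550,130,75]),('dish',[440,-190,24],[640,-40,50]),('handle',[500,-420,98],[640,-270,130]),('box',[500,-420,56],[640,-270,75])):
        q,_=sel(cam,lo,hi)
        if len(q)>5: print(n);mr(q)
E
```

```text
top
egg 247 (array([544.1, 378.9,  70. ]), np.float64(-129.5), np.float64(40.0), np.float64(1.09))
white 347 (array([552.6, 271. ,  69.6]), np.float64(-154.1), np.float64(40.0), np.float64(1.43))
salt
    208 [668.9 243.5] ((35.28245544433594, 37.35750198364258), 0.9765951633453369) z 79.9
cup
    74 [511.5  93.9] ((37.124290466308594, 37.51056671142578), 0.035203803330659866) z 52.2
dish
    322 [ 547.4 -100.7] ((120.41626739501953, 130.1836700439453), 81.741943359375) z 31.7
handle
    158 [ 566.1 -350.2] ((18.628711700439453, 44.6210823059082), 57.081748962402344) z 107.5
box
    512 [ 561.4 -347.5] ((56.94826889038086, 81.7132568359375), 57.31654739379883) z 65.8
side
egg 770 (array([542.4, 379.1,  68.6]), np.float64(-136.3), np.float64(40.0), np.float64(0.73))
white 696 (array([550.6, 271.4,  68.4]), np.float64(-155.8), np.float64(40.0), np.float64(1.36))
salt
    305 [667.4 245.7] ((37.34013366699219, 38.64662551879883), 34.53976821899414) z 77.5
cup
    117 [510.2  95.3] ((40.990631103515625, 38.07490921020508), 80.96615600585938) z 50.5
dish
    342 [545.1 -98.3] ((124.97813415527344, 133.11563110351562), 82.77118682861328) z 28.8
handle
    64 [ 565.1 -346.7] ((17.906837463378906, 45.57265853881836), 56.360721588134766) z 105.2
box
    226 [ 562.7 -348.7] ((62.72883605957031, 75.62733459472656), 57.53989028930664) z 64.4
```

Request:
drive_tool:
  deltas: ".24 .32 0 .0126;.24 .32 0 .0126;.24 .32 0 .0126;.24 .32 0 .0126;.24 .32 0 .0126;.24 .32 0 .0126;.24 .32 0 .0126;.24 .32 0 .0126;.24 .32 0 .0126;.24 .32 0 .0126"
  gripper: 0

```text
t: 0.93
eef_pos: [488.1, -252.2, 231.6]
tcp_rot: [-3.141, 0.0, 0.805]
ft_force: [1.0, -0.3, 0.5]
opening: 1.003
grip_force: 0.0
```

Request:
drive_tool:
  deltas: ".02 .4 0 0;.02 .4 0 0;.02 .4 0 0;.02 .4 0 0;.02 .4 0 0;.02 .4 0 0;.02 .4 0 0;.02 .4 0 0;.02 .4 0 0;.02 .4 0 0"

```text
t: 1.77
eef_pos: [506.9, 148.0, 231.6]
tcp_rot: [-3.142, 0.0, 0.803]
ft_force: [0.0, -0.1, -0.1]
opening: 0.998
grip_force: 0.0
```

Request:
drive_tool:
  deltas: ".06 .38 0 0;.06 .38 0 0;.06 .38 0 0;.06 .38 0 0;.06 .38 0 0;.06 .38 0 0;0 0 0 0;0 0 0 0"

```text
t: 2.43
eef_pos: [542.7, 375.5, 230.5]
tcp_rot: [-3.141, 0.001, 0.805]
ft_force: [-0.5, -0.5, -0.4]
opening: 0.998
grip_force: 0.0
```

```bash
python3 - <<'E'
from h import *
im,d=snap("wrist");save("w1",im)
q,_=sel("wrist",[490,320,52],[600,420,130],(0,15));print('egg',len(q),fit_egg(q,[543,379,69]),fit_egg(q,[543,379,69],fixtilt=False))
s=env.state();print(s['eef_pos'],s['tcp_rot'],s['t'],s['ft_force'])
E
```

```text
egg 2488 (array([541.7, 378.3,  68.9]), np.float64(-133.5), np.float64(40.0), np.float64(0.41)) (array([541.8, 378.5,  68.7]), np.float64(-133.5), np.float64(38.6), np.float64(0.41))
[542.8283542  374.20250606 230.79397503] [-3.14141232e+00  1.53651928e-03  8.03939190e-01] 2.4833 [-0.32268525 -0.09452057 -0.14675652]
```

View pics/w1.png

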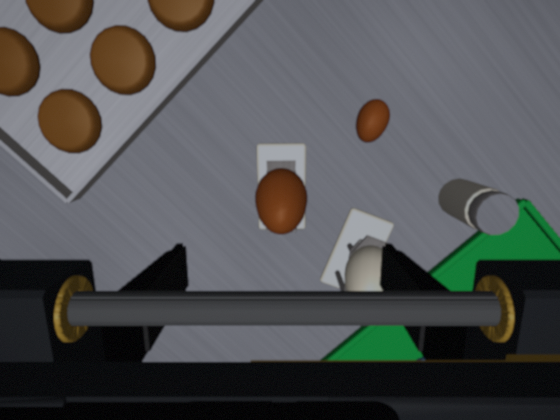

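The egg is centred between the fingers at (280,200). The white egg is at (370,270), clear of the right finger's path.

Request:
drive_tool:
  deltas: ".01 .055 -.2 0;0 0 -.3 0;0 0 -.35 0;0 0 -.35 0;0 0 -.25 0;0 0 -.16 0;0 0 -.06 0;0 0 0 0;0 0 0 0"

```text
t: 3.23
eef_pos: [544.8, 378.9, 65.6]
tcp_rot: [3.141, -0.001, 0.802]
ft_force: [-0.2, 0.8, 0.2]
opening: 0.997
grip_force: 0.0
```

```bash
python3 - <<'E'
from h import *
im,d=snap("side");save("s1",im,(150,230,400,400),3)
s=env.state();print(s['eef_pos'],s['tcp_rot'],s['t'],s['ft_force'])
E
```

```text
[544.97990058 379.25209001  66.12165515] [ 3.14096285e+00 -1.64289367e-03  8.02014695e-01] 3.2833 [0.01340602 0.80049038 1.16411429]
```

View pics/s1.png

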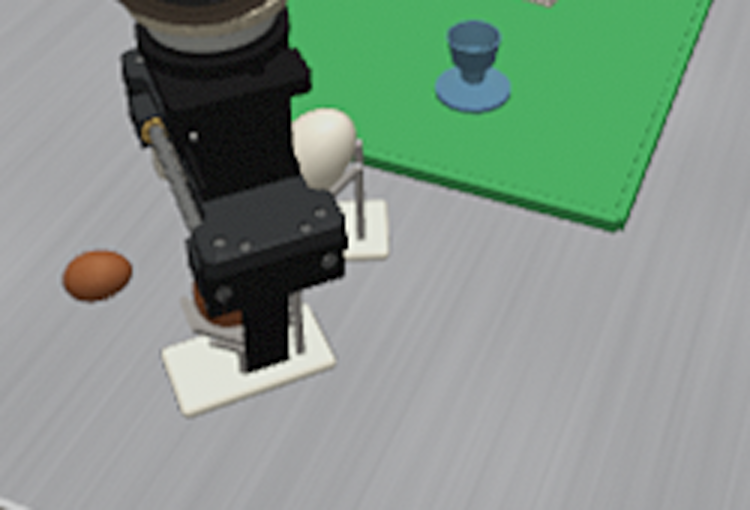

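The fingers straddle the egg, with the near finger at (265,340). The white egg and the cradle are clear, so I'll close and lift.

Request:
drive_tool:
  deltas: "0 0 0 0;0 0 0 0;0 0 0 0;0 0 0 0;0 0 0 0;0 0 0 0;0 0 0 0;0 0 0 0"
  gripper: 1

```text
t: 3.95
eef_pos: [544.3, 379.5, 64.6]
tcp_rot: [3.142, 0.0, 0.803]
ft_force: [-2.1, 2.5, 1.0]
opening: 0.494
grip_force: 1.6
```

Request:
drive_tool:
  deltas: "0 0 .05 0;0 0 .1 0;0 0 .2 0;0 0 .3 0;0 0 .25 0;0 0 .1 0;0 0 0 0"

```text
t: 4.53
eef_pos: [545.1, 380.0, 167.8]
tcp_rot: [3.14, -0.005, 0.803]
ft_force: [-0.1, -0.4, -0.7]
opening: 0.472
grip_force: 30.0
```

```bash
python3 - <<'E'
from h import *
for c in("wrist","side"):
    im,d=snap(c);s=env.state();e=np.array(s['eef_pos'])
    q,_=sel(c,e-[60,60,40],e+[60,60,45],(0,15));print(c,len(q),fit_egg(q,e,fixtilt=False),fit_egg(q,e))
print(e,s['tcp_rot'],s['t'],s['ft_force'],s['opening'],s['grip_force'])
E
```

```text
wrist 8142 (array([543.8, 378.4, 171.6]), np.float64(-132.6), np.float64(38.5), np.float64(0.37)) (array([543.6, 378.2, 171.8]), np.float64(-132.6), np.float64(40.0), np.float64(0.37))
side 146 (array([542.6, 375.3, 170.7]), np.float64(-109.6), np.float64(58.7), np.float64(1.13)) (array([542.8, 377.7, 171.9]), np.float64(-119.1), np.float64(40.0), np.float64(1.15))
[543.98355038 379.30921519 164.12198292] [-3.14157531e+00  4.62600343e-04  8.02682844e-01] 4.6333 [ 0.3457765   0.80978318 -1.20128599] 0.47399099859283206 29.999825838021934
```

Egg is held, tilt unchanged at about 39°. The tool can't pitch, so I'll roll the egg upright in the grip by dragging its underside over free tray space.

Request:
drive_tool:
  deltas: ".056 -.32 0 0;.056 -.32 0 0;.056 -.32 0 0;.056 -.32 0 0;.056 -.32 0 0;.056 -.32 0 0;.056 -.32 0 0;.056 -.32 0 0;.056 -.32 0 0;.056 -.32 0 0"

```text
t: 5.47
eef_pos: [599.6, 57.9, 162.7]
tcp_rot: [-3.139, 0.002, 0.803]
ft_force: [0.5, 0.4, -0.4]
opening: 0.47
grip_force: 30.0
```

Request:
drive_tool:
  deltas: "0 0 -.2 0;0 0 -.35 0;0 0 -.35 0;0 0 -.25 0;0 0 -.15 0;0 0 -.03 0;0 0 0 0;0 0 -.02 0;0 0 -.02 0;0 0 -.01 0"

```text
t: 6.3
eef_pos: [600.6, 59.6, 27.3]
tcp_rot: [3.141, -0.001, 0.803]
ft_force: [-0.5, 0.3, 5.7]
opening: 0.473
grip_force: 30.0
```

Request:
drive_tool:
  deltas: "0 0 -.005 0;.0135 .0147 -.002 0;.0135 .0147 0 0;.0135 .0147 0 0;.0135 .0147 0 0"

```text
t: 6.72
eef_pos: [605.9, 65.1, 27.3]
tcp_rot: [3.14, -0.0, 0.803]
ft_force: [-2.9, -3.9, 8.5]
opening: 0.474
grip_force: 30.0
```

Request:
drive_tool:
  deltas: ".0135 .0147 .002 0;.0135 .0147 .002 0;.0135 .0147 .003 0;.0135 .0147 0.003 0"

```text
t: 7.05
eef_pos: [611.3, 71.3, 27.4]
tcp_rot: [3.141, -0.0, 0.803]
ft_force: [-1.2, -0.9, 1.8]
opening: 0.475
grip_force: 30.0
```

```bash
cat >> h.py <<'E'
def egg():
    for c in("wrist","side"):
        im,d=snap(c);s=env.state();e=np.array(s['eef_pos'])
        q,_=sel(c,e-[60,60,40],e+[60,60,45],(0,15));print(c,len(q),fit_egg(q,e+[0,0,5],fixtilt=False))
    print(e.round(1),s['t'],np.round(s['ft_force'],1),s['opening'],s['grip_force'])
E
python3 -c "
from h import *
egg()"
```

```text
wrist 8078 (array([609.7,  69.6,  32.2]), np.float64(-132.9), np.float64(36.6), np.float64(0.38))
side 148 (array([609.8,  66.8,  33.4]), np.float64(-92.3), np.float64(62.7), np.float64(1.88))
[611.5  71.5  27.2] 7.15 [-0.7 -0.6  4.4] 0.4740124234477216 30.00075889751315
```

```bash
python3 - <<'E'
from h import *
snap("top");c,im=cloud("top")
for v in (170,190,215,240):
    print(v,[tuple(c[v,u].round().astype(int)) for u in range(474,506,3)])
print([tuple(c[v,65].round().astype(int)) for v in range(110,130,2)])
print([tuple(c[210,u].round().astype(int)) for u in range(70,100,3)])
E
```

```text
170 [(np.int64(697), np.int64(-497), np.int64(2)), (np.int64(697), np.int64(-506), np.int64(-1)), (np.int64(691), np.int64(-500), np.int64(30)), (np.int64(685), np.int64(-492), np.int64(64)), (np.int64(683), np.int64(-495), np.int64(74)), (np.int64(686), np.int64(-510), np.int64(57)), (np.int64(686), np.int64(-517), np.int64(59)), (np.int64(679), np.int64(-509), np.int64(91)), (np.int64(677), np.int64(-510), np.int64(103)), (np.int64(681), np.int64(-528), np.int64(81)), (np.int64(680), np.int64(-533), np.int64(86))]
190 [(np.int64(644), np.int64(-495), np.int64(0)), (np.int64(643), np.int64(-502), np.int64(2)), (np.int64(642), np.int64(-507), np.int64(9)), (np.int64(635), np.int64(-492), np.int64(59)), (np.int64(633), np.int64(-493), np.int64(73)), (np.int64(635), np.int64(-508), np.int64(56)), (np.int64(635), np.int64(-516), np.int64(56)), (np.int64(631), np.int64(-509), np.int64(85)), (np.int64(629), np.int64(-510), np.int64(99)), (np.int64(631), np.int64(-525), np.int64(83)), (np.int64(632), np.int64(-533), np.int64(81))]
215 [(np.int64(578), np.int64(-493), np.int64(-1)), (np.int
[... 1190 characters left out ...]
91), np.int64(-3)), (np.int64(832), np.int64(588), np.int64(1)), (np.int64(819), np.int64(577), np.int64(26)), (np.int64(819), np.int64(585), np.int64(8)), (np.int64(814), np.int64(585), np.int64(6)), (np.int64(809), np.int64(586), np.int64(4))]
[(np.int64(588), np.int64(555), np.int64(21)), (np.int64(589), np.int64(547), np.int64(21)), (np.int64(589), np.int64(541), np.int64(18)), (np.int64(590), np.int64(537), np.int64(9)), (np.int64(590), np.int64(530), np.int64(7)), (np.int64(589), np.int64(518), np.int64(16)), (np.int64(591), np.int64(517), np.int64(2)), (np.int64(591), np.int64(509), np.int64(2)), (np.int64(591), np.int64(501), np.int64(1)), (np.int64(590), np.int64(493), np.int64(3))]
```

Request:
drive_tool:
  deltas: "0 0 -.02 0;0 0 -.02 0;0.007 .0074 -.01 0"

```text
t: 7.45
eef_pos: [612.5, 71.8, 25.1]
tcp_rot: [3.139, -0.002, 0.803]
ft_force: [-8.9, -5.9, 40.6]
opening: 0.47
grip_force: 30.0
```

Request:
drive_tool:
  deltas: ".0135 .0147 0 0;.0135 .0147 0 0;.0135 .0147 0 0"

```text
t: 7.7
eef_pos: [616.5, 75.8, 23.7]
tcp_rot: [3.14, -0.001, 0.803]
ft_force: [-2.4, -6.9, 14.4]
opening: 0.472
grip_force: 30.0
```

Request:
drive_tool:
  deltas: ".0135 .0147 0 0;.0135 .0147 0 0;.0135 .0147 0 0"

```text
t: 7.95
eef_pos: [620.4, 80.2, 22.9]
tcp_rot: [3.14, -0.0, 0.803]
ft_force: [-3.1, -4.6, 10.6]
opening: 0.473
grip_force: 30.0
```

```bash
python3 -c "
from h import *
egg()"
```

```text
wrist 7179 (array([616.1,  75.6,  33.6]), np.float64(-130.4), np.float64(20.8), np.float64(0.35))
side 89 (array([617.8,  74.7,  32.4]), np.float64(-245.1), np.float64(89.0), np.float64(1.44))
[620.5  80.5  22.8] 8.05 [-2.  -4.5 10.5] 0.47124650327562273 30.001241675927304
```

Request:
drive_tool:
  deltas: ".0135 .0147 0 0;.0135 .0147 0 0;.0135 .0147 0 0;.0135 .0147 0 0"

```text
t: 8.38
eef_pos: [625.2, 86.3, 22.3]
tcp_rot: [3.141, 0.001, 0.803]
ft_force: [-3.5, -4.9, 9.5]
opening: 0.473
grip_force: 30.0
```

```bash
python3 -c "
from h import *
egg()"
```

```text
wrist 6730 (array([620. ,  80.8,  34.2]), np.float64(-129.0), np.float64(14.2), np.float64(0.34))
side 71 (array([622.8,  80. ,  33.3]), np.float64(-240.9), np.float64(100.4), np.float64(1.11))
[625.4  86.6  22.3] 8.4833 [-1.9 -2.3  8.2] 0.4737569552518335 30.00093576963991
```

Tilt is down to 14°. Next I take it to the cup, seat it gently, then regrip higher and finish straightening there.

Request:
drive_tool:
  deltas: "0 0 .1 0;0 0 .3 0;0 0 .3 0;-.36 .04 0 0;-.36 .04 0 0;-.36 .04 0 0;-.03 0 0 0;0 0 0 0;0 0 0 0"

```text
t: 9.23
eef_pos: [515.2, 98.8, 92.5]
tcp_rot: [3.141, -0.001, 0.803]
ft_force: [-0.4, 0.6, -0.7]
opening: 0.474
grip_force: 30.0
```

```bash
python3 - <<'E'
from h import *
egg()
E
```

```text
wrist 6810 (array([510. ,  93.3, 104.2]), np.float64(-130.1), np.float64(16.6), np.float64(0.35))
side 171 (array([511.3,  95.4,  99.2]), np.float64(-230.6), np.float64(44.6), np.float64(2.5))
[515.6  98.7  92.1] 9.3333 [-0.1  0.1 -0.1] 0.4750172360867432 29.999894010834396
```

Request:
drive_tool:
  deltas: "-.005 0 -.1 0;0 0 -.1 0;0 0 -.05 0;0 0 -.02 0;0 0 0 0;0 0 -.01 0;0 0 0 0"

```text
t: 9.92
eef_pos: [513.8, 98.7, 64.0]
tcp_rot: [3.142, 0.0, 0.803]
ft_force: [-0.4, -1.1, 0.2]
opening: 0.472
grip_force: 30.0
```

Request:
drive_tool:
  deltas: "0 0 -.01 0;0 0 0 0;0 0 0 0"

```text
t: 10.17
eef_pos: [513.7, 98.5, 63.4]
tcp_rot: [3.141, 0.0, 0.803]
ft_force: [-2.8, -2.1, 5.3]
opening: 0.472
grip_force: 30.0
```

Request:
drive_tool:
  deltas: "-.01 -.01 0 0;0 0 0 0;0 0 0 0"

```text
t: 10.42
eef_pos: [513.0, 97.7, 63.1]
tcp_rot: [3.141, -0.0, 0.803]
ft_force: [0.2, 0.0, 0.5]
opening: 0.472
grip_force: 30.0
```

Request:
drive_tool:
  deltas: "0 0 0 0;0 0 0 0;0 0 0 0;0 0 0 0"
  gripper: 0.45

```text
t: 10.75
eef_pos: [512.9, 97.7, 63.0]
tcp_rot: [3.141, -0.0, 0.803]
ft_force: [-0.3, -0.2, 0.0]
opening: 0.549
grip_force: 0.0
```

```bash
python3 - <<'E'
from h import *
egg()
im=np.load('wrist.npz')['im'];save("w2",im)
E
```

```text
wrist 6758 (array([508.4,  91.5,  73.9]), np.float64(-123.2), np.float64(17.4), np.float64(0.34))
side 164 (array([506.4,  95.1,  71.8]), np.float64(-221.6), np.float64(91.3), np.float64(2.5))
[512.8  97.7  63. ] 10.85 [-0.8 -0.3 -0.8] 0.5489873842886837 0.0
```

View pics/w2.png

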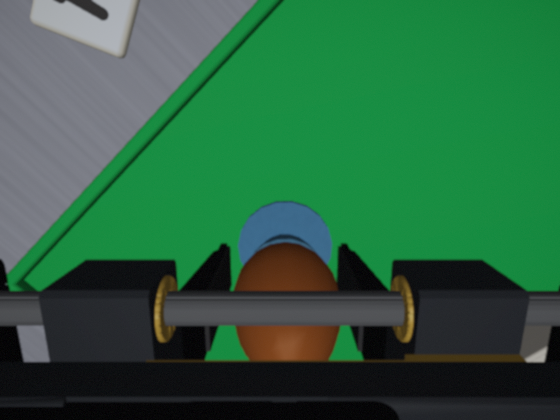

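The egg rests steadily in the cup with its top near (290,300), tilted about 17°. I'll regrip above its middle and swing the top over the cup axis.

Request:
drive_tool:
  deltas: "-.02 -.03 .06 0;-.02 -.03 .06 0;-.015 -.017 .04 0;0 0 0 0"

```text
t: 11.18
eef_pos: [507.4, 89.6, 80.1]
tcp_rot: [3.141, -0.001, 0.802]
ft_force: [-0.3, 0.2, 0.1]
opening: 0.552
grip_force: 0.0
```

Request:
drive_tool:
  deltas: "0 0 0 0;0 0 0 0;0 0 0 0;0 0 0 0;0 0 0 0"
  gripper: 1

```text
t: 11.6
eef_pos: [507.3, 90.2, 79.1]
tcp_rot: [-3.142, 0.0, 0.803]
ft_force: [-1.1, 1.2, 5.5]
opening: 0.476
grip_force: 30.0
```

Request:
drive_tool:
  deltas: ".007 .01 .001 0;.007 .01 .002 0;.008 .01 .002 0;.011 .012 .002 0;0 0 0 0;0 0 0 0"

```text
t: 12.1
eef_pos: [509.3, 92.9, 79.8]
tcp_rot: [-3.141, 0.004, 0.803]
ft_force: [-7.7, -13.4, 13.1]
opening: 0.475
grip_force: 30.0
```

```bash
python3 - <<'E'
from h import *
egg()
E
```

```text
wrist 6395 (array([505.1,  87.1,  82.1]), np.float64(-128.0), np.float64(61.7), np.float64(0.84))
side 266 (array([509. ,  94.3,  74.3]), np.float64(-152.1), np.float64(12.0), np.float64(2.23))
[509.3  93.   79.8] 12.2 [ -6.7 -14.5  12.8] 0.4760561676792622 30.00193253159523
```

Request:
drive_tool:
  deltas: "0 0 0 0;0 0 0 0;0 0 0 0;0 0 0 0"
  gripper: 0.4

```text
t: 12.53
eef_pos: [510.7, 94.3, 79.5]
tcp_rot: [3.142, 0.0, 0.803]
ft_force: [-0.4, 0.3, -0.1]
opening: 0.597
grip_force: 0.0
```

```bash
python3 - <<'E'
from h import *
egg()
z=np.load('wrist.npz');e=np.array(env.state()['eef_pos'])
q,_=sel("wrist",e-[60,60,40],e+[60,60,45],(0,15));print(fit_egg(q,[509,93,72],tilt=10,fixtilt=False))
q,_=sel("side",[470,50,56],[550,130,120],(0,15));print(len(q),fit_egg(q,[509,93,72],tilt=10,fixtilt=False))
E
```

```text
wrist 6121 (array([508.2,  91.3,  74.1]), np.float64(-124.7), np.float64(19.5), np.float64(0.36))
side 238 (array([507.8,  89.2,  78.1]), np.float64(-80.4), np.float64(44.7), np.float64(2.42))
[510.6  94.3  79.5] 12.6333 [-0.8  0.2 -0.8] 0.5991589332652918 0.0
(array([508.2,  91.3,  74.1]), np.float64(-124.7), np.float64(19.5), np.float64(0.36))
238 (array([508.7,  93.3,  71.4]), np.float64(-159.3), np.float64(12.2), np.float64(2.39))
```

Request:
drive_tool:
  deltas: "0 0 .3 0;0 0 .35 0;-.15 -.22 0 .025;-.165 -.23 0 .025;0 0 0 0"

```text
t: 13.05
eef_pos: [476.8, 47.4, 145.0]
tcp_rot: [-3.141, 0.001, 0.964]
ft_force: [0.8, 0.2, 0.3]
opening: 0.599
grip_force: 0.0
```

Request:
drive_tool:
  deltas: "0 0 0 0;0 0 0 0;0 0 0 0;0 0 0 0;0 0 0 0;0 0 0 0;0 0 0 0"
  gripper: 1

```text
t: 13.63
eef_pos: [479.2, 49.5, 144.5]
tcp_rot: [-3.142, 0.0, 0.96]
ft_force: [-0.4, 0.1, 0.1]
opening: 0.163
grip_force: 0.0
```

```bash
cat >> h.py <<'E'
def egg2():
    for c in("wrist","side","top"):
        snap(c);q,_=sel(c,[465,50,58],[555,140,115],(0,15))
        if len(q)>30:print(c,len(q),fit_egg(q,[509,93,72],tilt=10,az0=-125,fixtilt=False))
    s=env.state();print(np.round(s['eef_pos'],1),s['t'],np.round(s['ft_force'],1),s['opening'],s['tcp_rot'])
E
python3 - <<'E'
from h import *
egg2()
save("w3",np.load('wrist.npz')['im'])
E
```

```text
wrist 4644 (array([508.2,  91.2,  74.1]), np.float64(-125.0), np.float64(19.2), np.float64(0.3))
side 435 (array([508.9,  92.5,  73.3]), np.float64(-137.6), np.float64(19.1), np.float64(0.91))
[479.1  49.3 144.6] 13.7833 [-0.1 -0.5 -0.2] 0.040215908796495586 [3.14155867e+00 6.05184750e-05 9.59841256e-01]
```

View pics/w3.png

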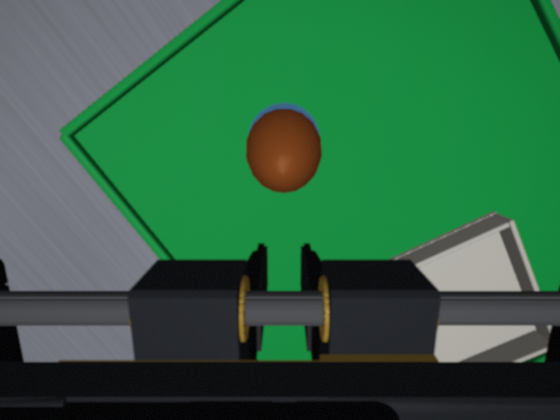

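The egg at (284,150) leans toward the fingers. I'll push its upper part gently away with the nearly closed fingers.

Request:
drive_tool:
  deltas: "0 0 -.2 0;0 0 -.2 0;0 0 -.03 0;.02 .03 0 0;.02 .03 0 0;.017 .024 0 0;.01 .014 0 0;.01 .014 0 0;0 0 0 0"

```text
t: 14.53
eef_pos: [487.2, 60.7, 102.1]
tcp_rot: [3.141, -0.001, 0.96]
ft_force: [0.8, 0.3, -0.8]
opening: 0.005
grip_force: 0.0
```

Request:
drive_tool:
  deltas: ".01 .014 0 0;.01 .014 0 0;.01 .014 0 0;.01 .014 0 0;0 0 0 0"

```text
t: 14.95
eef_pos: [489.6, 65.0, 102.0]
tcp_rot: [-3.14, 0.003, 0.961]
ft_force: [-8.6, -13.7, 12.2]
opening: 0.005
grip_force: 8.2
```

```bash
python3 - <<'E'
from h import *
egg2()
E
```

```text
wrist 7084 (array([508.4,  92. ,  74.2]), np.float64(-127.0), np.float64(18.4), np.float64(0.31))
side 430 (array([508.8,  92.7,  73.9]), np.float64(-129.5), np.float64(19.4), np.float64(1.01))
[489.6  64.9 102. ] 15.1 [ -8.9 -12.5  11.5] 0.0036785447589905485 [-3.14018271e+00  2.97553988e-03  9.60378093e-01]
```

The finger push only jams against friction, while rolling on the tray worked. I'll regrip the egg centrally, lift it out and roll off the remaining tilt.

Request:
drive_tool:
  deltas: "-.06 -.08 .0 0;0 0 .35 0;0 0 .05 0;0 0 0 0;0 0 0 0;0 0 0 0;.1 .15 0 0;.11 .157 0 0;0 0 0 0"
  gripper: 0.3

```text
t: 15.85
eef_pos: [507.0, 90.3, 140.7]
tcp_rot: [-3.141, -0.0, 0.961]
ft_force: [-1.0, -0.2, -0.5]
opening: 0.581
grip_force: 0.0
```

Request:
drive_tool:
  deltas: "0 0 -.25 0;0 0 -.25 0;0 0 -.15 0;0 0 -.03 0;0 0 0 0;0 0 0 0"

```text
t: 16.35
eef_pos: [505.8, 88.6, 73.8]
tcp_rot: [-3.141, 0.0, 0.96]
ft_force: [0.3, -0.9, -0.5]
opening: 0.7
grip_force: 0.0
```

Request:
drive_tool:
  deltas: "0 0 0 0;0 0 0 0;0 0 0 0;0 0 0 0;0 0 0 0;0 0 0 0"
  gripper: 1

```text
t: 16.85
eef_pos: [506.2, 88.7, 74.2]
tcp_rot: [3.14, -0.001, 0.96]
ft_force: [1.3, -1.0, 5.6]
opening: 0.474
grip_force: 30.0
```

Request:
drive_tool:
  deltas: "0 0 .05 0;0 0 .2 0;0 0 .2 0;.3 -.1 0 0;.3 -.1 0 0;.3 -.1 0 0;0 0 0 0"

```text
t: 17.43
eef_pos: [600.2, 57.1, 119.1]
tcp_rot: [3.138, -0.002, 0.958]
ft_force: [-1.3, -0.4, -1.4]
opening: 0.47
grip_force: 30.0
```

```bash
python3 - <<'E'
from h import *
egg()
E
```

```text
wrist 7176 (array([602. ,  59.8, 118.7]), np.float64(-124.6), np.float64(20.0), np.float64(0.34))
side 305 (array([599.2,  62. , 117.2]), np.float64(-138.3), np.float64(16.8), np.float64(2.01))
[595.8  58.4 118.2] 17.5333 [-1.1  0.3 -1.6] 0.47308079993958463 29.99994445592165
```

Request:
drive_tool:
  deltas: "0 0 -.3 0;0 0 -.3 0;0 0 -.16 0;0 0 -.06 0;0 0 -.02 0;0 0 -.01 0;0 0 0 0"

```text
t: 18.12
eef_pos: [594.9, 59.1, 34.6]
tcp_rot: [-3.141, 0.001, 0.96]
ft_force: [-0.8, -0.6, 0.0]
opening: 0.469
grip_force: 30.0
```

Request:
drive_tool:
  deltas: ".0115 .0164 -.015 0;.0115 .0164 -.015 0;.0115 .0164 -.005 0;.0115 .0164 -.005 0"

```text
t: 18.45
eef_pos: [600.6, 65.2, 31.9]
tcp_rot: [3.14, -0.001, 0.96]
ft_force: [-3.1, -4.3, 13.5]
opening: 0.471
grip_force: 30.0
```

Request:
drive_tool:
  deltas: ".0115 .0164 0 0;.0115 .0164 0 0;.0115 .0164 0 0"

```text
t: 18.7
eef_pos: [603.9, 70.1, 31.2]
tcp_rot: [3.14, -0.0, 0.96]
ft_force: [-3.4, -4.2, 6.5]
opening: 0.47
grip_force: 30.0
```

```bash
python3 - <<'E'
from h import *
egg()
E
```

```text
wrist 6189 (array([604.3,  70.4,  35.2]), np.float64(-36.3), np.float64(2.6), np.float64(0.29))
side 222 (array([604. ,  71.7,  33.7]), np.float64(-107.4), np.float64(-6.4), np.float64(2.39))
[604.1  70.4  31.2] 18.8 [-0.6 -1.8  6.9] 0.4768874888350219 30.001092553138733
```

Tilt is now about 2.6°. Back to the cup.

Request:
drive_tool:
  deltas: "0 0 .1 0;0 0 .3 0;0 0 .3 0;-.3 .08 0 0;-.3 .08 0 0;-.25 .06 0 0;-.08 .02 0 0;0 0 0 0;0 0 0 0"

```text
t: 19.55
eef_pos: [511.8, 94.3, 100.6]
tcp_rot: [3.14, -0.001, 0.96]
ft_force: [1.1, -0.4, 0.2]
opening: 0.473
grip_force: 30.0
```

```bash
python3 - <<'E'
from h import *
egg()
E
```

```text
wrist 6285 (array([512.1,  94.5, 104.6]), np.float64(-68.9), np.float64(3.0), np.float64(0.3))
side 319 (array([511.5,  95.7, 103.7]), np.float64(-10.3), np.float64(6.7), np.float64(1.99))
[512.2  94.  100. ] 19.65 [ 0.1  0.  -0.9] 0.4736108566934493 29.999848902225494
```

Request:
drive_tool:
  deltas: "-.01 0 -.1 0;0 0 -.1 0;0 0 -.05 0;0 0 -.02 0;0 0 0 0;0 0 -.01 0;0 0 0 0"

```text
t: 20.23
eef_pos: [509.9, 94.1, 71.7]
tcp_rot: [3.141, 0.0, 0.96]
ft_force: [1.1, -0.4, -0.5]
opening: 0.472
grip_force: 30.0
```

Request:
drive_tool:
  deltas: "0 0 -.01 0;0 0 0 0;0 0 0 0"

```text
t: 20.48
eef_pos: [509.9, 94.0, 71.2]
tcp_rot: [3.141, -0.0, 0.96]
ft_force: [-1.1, -3.1, 4.2]
opening: 0.475
grip_force: 30.0
```

Request:
drive_tool:
  deltas: "-.003 -.01 0 0;0 0 -.005 0;0 0 0 0"

```text
t: 20.73
eef_pos: [509.8, 93.1, 70.3]
tcp_rot: [3.141, -0.0, 0.96]
ft_force: [0.4, -1.2, 2.7]
opening: 0.47
grip_force: 30.0
```

Request:
drive_tool:
  deltas: "0 0 0 0;0 0 0 0;0 0 0 0;0 0 0 0"
  gripper: 0.4

```text
t: 21.07
eef_pos: [509.5, 93.2, 70.1]
tcp_rot: [-3.141, 0.0, 0.96]
ft_force: [0.0, -0.4, 0.7]
opening: 0.594
grip_force: 0.0
```

Request:
drive_tool:
  deltas: "0 0 .2 0;0 0 .35 0;0 0 .4 0;0 0 0.2 0;-.2 0 .1 0;-.1 0 0 0;0 0 0 0"

```text
t: 21.65
eef_pos: [477.7, 93.3, 195.2]
tcp_rot: [-3.141, 0.0, 0.96]
ft_force: [-0.4, -0.1, -0.0]
opening: 0.602
grip_force: 0.0
```

```bash
python3 - <<'E'
from h import *
egg2()
E
```

```text
wrist 2686 (array([510.1,  93. ,  74.3]), np.float64(-70.8), np.float64(2.9), np.float64(0.3))
side 412 (array([510.7,  94.2,  73.5]), np.float64(-185.5), np.float64(1.0), np.float64(0.89))
[479.8  93.1 194.3] 21.8 [-0.1  0.5  0.5] 0.6014111698152625 [-3.14088355e+00  6.28809412e-04  9.59655249e-01]
```

The egg stands upright in the cup and is released. On to the caddy.

Request:
drive_tool:
  deltas: ".066 -.34 0 -.0376;.066 -.34 0 -.0376;.066 -.34 0 -.0376;.066 -.34 0 -.0376;.066 -.34 0 -.0376;.066 -.34 0 -.0376;.066 -.34 0 -.0376;.066 -.34 0 -.0376;.066 -.34 0 -.0376;.066 -.34 0 -.0376"
  gripper: 0

```text
t: 22.63
eef_pos: [545.9, -249.0, 193.7]
tcp_rot: [-3.141, 0.002, -0.228]
ft_force: [-0.3, 0.4, 0.1]
opening: 0.999
grip_force: 0.0
```

Request:
drive_tool:
  deltas: ".066 -.34 0 -.0376;.066 -.34 0 -.0376;.066 -.34 0 -.0376;0 0 0 0;0 0 0 0"

```text
t: 23.05
eef_pos: [565.2, -350.6, 192.9]
tcp_rot: [-3.141, 0.002, -0.578]
ft_force: [-0.1, 0.9, 0.0]
opening: 1.0
grip_force: 0.0
```

```bash
python3 - <<'E'
from h import *
im,d=snap("wrist");save("w4",im)
s=env.state();print(np.round(s['eef_pos'],1),s['tcp_rot'],s['t'])
q,m=sel("wrist",[500,-420,70],[640,-270,130],(105,130))
h=q[q[:,2]>q[:,2].max()-8];print(len(q),len(h),cv2.minAreaRect(h[:,:2].astype(np.float32)),q.mean(0),q.max(0))
E
```

```text
[ 565.2 -349.2  193.3] [-3.14134081e+00  2.50303986e-03 -5.75925781e-01] 23.1
1657 1522 ((564.82470703125, -351.0650939941406), (16.49506378173828, 42.24578857421875), 56.821266174316406) [ 567.05356072 -352.49490677  105.95454843] [ 586.06127145 -333.61456077  109.85218996]
```

View pics/w4.png

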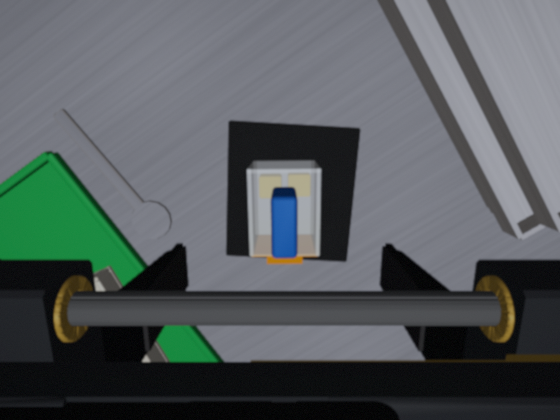

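The blue handle is centred between the fingers at (284,222), front to the robot. The mat is at (293,190) and the spoon at (110,165), both clear.

Request:
drive_tool:
  deltas: "0 -.012 -.3 0;0 0 -.35 0;0 0 -.25 0;0 0 -.13 0;0 0 0 0;0 0 0 0"

```text
t: 23.6
eef_pos: [565.7, -349.5, 92.4]
tcp_rot: [-3.142, 0.0, -0.575]
ft_force: [-0.0, 0.9, -0.2]
opening: 1.002
grip_force: 0.0
```

Request:
drive_tool:
  deltas: "0 0 0 0;0 0 0 0;0 0 0 0;0 0 0 0;0 0 0 0;0 0 0 0;0 0 0 0;0 0 0 0;0 0 0 0;0 0 0 0"
  gripper: 1

```text
t: 24.43
eef_pos: [565.3, -350.0, 92.1]
tcp_rot: [3.142, 0.0, -0.576]
ft_force: [-0.4, 0.7, 0.1]
opening: 0.356
grip_force: 0.0
```

Request:
drive_tool:
  deltas: "0 0 0 0;0 0 0 0;0 0 .1 0;0 0 .2 0;0 0 .3 0;0 0 .2 0;0 0 0 0"

```text
t: 25.02
eef_pos: [566.6, -350.9, 177.1]
tcp_rot: [3.141, -0.007, -0.576]
ft_force: [-0.1, 0.3, -0.9]
opening: 0.19
grip_force: 30.0
```

```bash
python3 - <<'E'
from h import *
snap("top");snap("side");s=env.state();print(np.round(s['eef_pos'],1),s['opening'],s['t'])
c,im=cloud("top")
h=cv2.cvtColor(im,cv2.COLOR_RGB2HSV)
for cam in("side","top"):
    c,im=cloud(cam);v=im.max(-1);m=((c>[480,-450,-6])&(c<[660,-260,20])).all(-1)&(v<50)
    m=cv2.morphologyEx(m.astype(np.uint8),cv2.MORPH_OPEN,np.ones((3,3)))>0
    q=c[m][:,:2].astype(np.float32);print(cam,len(q),cv2.minAreaRect(q),q.mean(0))
E
```

```text
[ 565.3 -349.9  172.6] 0.18638302758380454 25.1167
side 666 ((563.0549926757812, -356.4644775390625), (117.65257263183594, 132.47592163085938), 54.73647689819336) [ 561.18494 -352.93997]
top 1132 ((564.4970092773438, -355.6490478515625), (116.99459075927734, 124.6934585571289), 53.76204299926758) [ 551.72986 -333.36966]
```

```bash
python3 - <<'E'
from h import *
for cam in("wrist","side"):
    im,d=snap(cam)
    q,m=sel(cam,[500,-420,60],[640,-270,230],(105,130));print(cam,len(q),q.min(0),q.max(0),q.mean(0))
    q,m=sel(cam,[500,-420,10],[640,-270,230],(5,20));print(cam,'orange',len(q),q.min(0),q.max(0))
    save("lift_"+cam,im,(310,110,400,200) if cam=="side" else None,5 if cam=="side" else 1)
s=env.state();print(s['ft_force'],s['grip_force'],s['opening'],s['eef_pos'])
E
```

```text
wrist 3522 [ 543.90950029 -368.58669137  150.51474219] [ 587.1279856  -333.02207555  229.56426629] [ 573.29808164 -355.6546631   182.63162434]
wrist orange 32 [ 555.11937431 -370.06963724  184.32012605] [ 583.32024629 -337.2066194   227.79114941]
side 133 [ 542.33669419 -359.28596884  147.98230056] [ 582.31062437 -326.06224711  223.97961885] [ 554.2190376  -337.76239054  169.71921723]
side orange 255 [ 518.25427634 -374.42070457   86.63364235] [ 573.31163395 -303.25647982  218.26332173]
[ 0.45594178  0.9010248  -3.18379378] 29.993567168712616 0.19051448084990869 [ 564.77758132 -349.61140513  170.81991107]
```

View pics/lift_side.png

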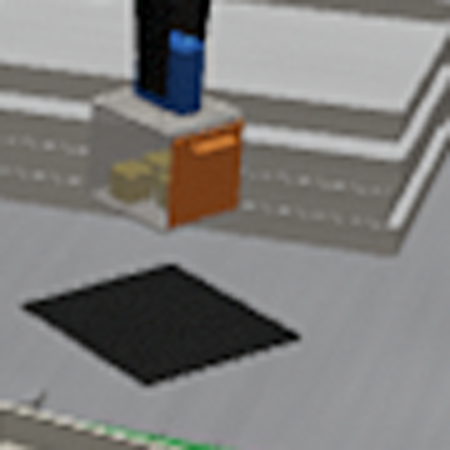

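The caddy is lifted clear of the mat and hangs upright with the cubes inside; the mat centre is at about (160,325) in the crop. Next I put its underside across the dish's far wall, then roll it front-down over that edge.

Request:
drive_tool:
  deltas: ".061 .3 0 .0171;.061 .3 0 .0171;.061 .3 0 .0171;.061 .3 0 .0171;.061 .3 0 .0171;.061 .3 0 .0171;.061 .3 0 .0171;.061 .3 0 .0171;0 0 0 0;0 0 0 0"

```text
t: 26.05
eef_pos: [613.9, -108.4, 170.8]
tcp_rot: [-3.141, 0.002, -0.144]
ft_force: [0.0, 0.8, -2.9]
opening: 0.186
grip_force: 30.0
```

Request:
drive_tool:
  deltas: "0 0 -.15 0;0 0 -.2 0;0 0 -.08 0;0 0 -.03 0;0 0 -.01 0;0 0 0 0;0 0 0 0"

```text
t: 26.63
eef_pos: [614.5, -110.4, 125.9]
tcp_rot: [3.141, -0.001, -0.147]
ft_force: [0.9, -0.9, -2.6]
opening: 0.187
grip_force: 30.0
```

```bash
cat >> h.py <<'E'
D=np.array([546,-99.5]);ex=np.array([.9895,-.144]);ey=np.array([.144,.9895])
def cad():
    s=env.state();e=np.array(s['eef_pos']);print(e.round(1),s['tcp_rot'][2].round(3),s['t'],np.round(s['ft_force'],1),s['opening'],'dish-rel',((e[:2]-D)@ex).round(1),((e[:2]-D)@ey).round(1))
E
python3 - <<'E'
from h import *
cad();snap("side")
q,m=sel("side",[480,-220,10],[720,0,160],(5,20));print(len(q),q.min(0),q.max(0),q.mean(0))
E
```

```text
[ 614.5 -110.4  125.9] -0.147 26.6333 [ 0.9 -0.9 -2.6] 0.18669672612234944 dish-rel 69.3 -0.9
217 [ 535.35690738 -134.72859423   10.73541931] [622.52454667 -37.98900755 148.56408851] [ 579.55471169 -101.07434129   74.07254957]
```

Request:
drive_tool:
  deltas: "0 0 -.02 0;0 0 -.01 0;0 0 -.01 0;0 0 0 0;0 0 0 0"

```text
t: 27.1
eef_pos: [614.3, -110.0, 121.5]
tcp_rot: [3.141, -0.001, -0.146]
ft_force: [0.0, -0.5, 2.2]
opening: 0.188
grip_force: 30.0
```

Request:
drive_tool:
  deltas: "0 0 -.01 0;0 0 -.01 0;0 0 0 0;0 0 0 0"

```text
t: 27.43
eef_pos: [615.1, -110.2, 121.2]
tcp_rot: [3.141, -0.003, -0.146]
ft_force: [-2.4, 0.5, 15.9]
opening: 0.187
grip_force: 30.0
```

Request:
drive_tool:
  deltas: "-.0305 .0044 -.0006 0;-.0305 .0044 -.0006 0;-.0305 .0044 -.0006 0;-.0305 .0044 -.0006 0;-.0305 .0044 -.0006 0"

```text
t: 27.85
eef_pos: [600.9, -108.2, 120.6]
tcp_rot: [3.141, -0.006, -0.146]
ft_force: [4.8, -1.2, 6.5]
opening: 0.192
grip_force: 30.0
```

Request:
drive_tool:
  deltas: "-.03 .0044 -.005 0;-.03 .0044 -.005 0;-.03 .0044 -.006 0;-.03 .0044 -.007 0;-.03 .0044 -.007 0"

```text
t: 28.27
eef_pos: [585.8, -106.1, 117.7]
tcp_rot: [3.141, -0.006, -0.146]
ft_force: [1.8, -0.6, 9.7]
opening: 0.192
grip_force: 30.0
```

```bash
python3 - <<'E'
from h import *
cad();im,d=snap("side");save("tilt1",im,(270,150,390,240),5)
E
```

```text
[ 585.8 -106.1  117.7] -0.146 28.2667 [ 1.8 -0.6  9.7] 0.1915631946845196 dish-rel 40.4 -0.8
```

View pics/tilt1.png

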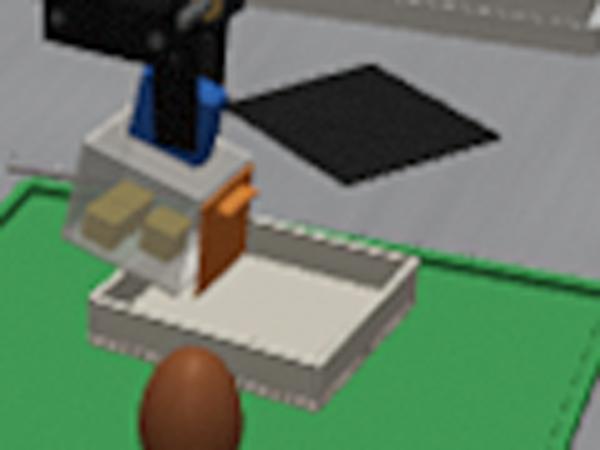

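At about 20° the orange flap hangs open at (228,235), the cubes are still inside at (115,215) and (165,232), and the lip is inside the dish. I'll continue the roll.

Request:
drive_tool:
  deltas: "-.0283 .0041 -.010 0;-.0283 .0041 -.011 0;-.0283 .0041 -.011 0;-.0283 .0041 -.011 0;-.0283 .0041 -.012 0;0 0 0 0;0 0 0 0"

```text
t: 28.9
eef_pos: [570.7, -103.8, 111.9]
tcp_rot: [3.141, -0.004, -0.146]
ft_force: [-1.6, -0.3, 11.4]
opening: 0.187
grip_force: 30.0
```

```bash
cat >> h.py <<'E'
def cubes():
    c,_=cloud("side");
    for cam in("side","wrist"):
        im,d=snap(cam);c,im=cloud(cam);h=cv2.cvtColor(im,cv2.COLOR_RGB2HSV).astype(int)
        m=(h[...,0]>=20)&(h[...,0]<=32)&(h[...,1]>70)&((c>[460,-210,2])&(c<[720,20,150])).all(-1)
        n,l,st,ce=cv2.connectedComponentsWithStats(m.astype(np.uint8))
        for i in range(1,n):
            if st[i,4]>8:
                p=np.median(c[l==i],0);print(cam,st[i,4],p.round(),'dish',((p[:2]-D)@ex).round(),((p[:2]-D)@ey).round(),h[l==i].mean(0).round())
def tilt():
    # lid/handle edge: plane of grey lid by RANSAC on box points is noisy; use blue handle side face long edges
    c,im=cloud("side");e=np.array(env.state()['eef_pos'])
    h=cv2.cvtColor(im,cv2.COLOR_RGB2HSV).astype(int)
    m=(h[...,0]>104)&(h[...,0]<130)&(h[...,1]>120)&(np.abs(c-e)<[50,50,50]).all(-1)
    q=c[m]-e;xz=np.c_[q[:,:2]@ex,q[:,2]].astype(np.float32);print('handle',len(q),cv2.minAreaRect(xz))
E
python3 - <<'E'
from h import *
cad();snap("side");cubes();tilt()
E
```

```text
[ 570.7 -103.8  111.9] -0.146 28.9 [-1.6 -0.3 11.4] 0.1868369178141038 dish-rel 25.1 -0.7
side 107 [611. -81.  69.] dish 62.0 28.0 [ 23.  94. 127.]
side 66 [584. -77.  61.] dish 35.0 28.0 [ 23.  92. 123.]
wrist 2041 [ 627. -108.   87.] dish 81.0 3.0 [ 23.  92. 125.]
wrist 15 [ 608. -110.  100.] dish 63.0 -1.0 [ 23.  71. 166.]
wrist 10 [ 580. -120.  137.] dish 37.0 -15.0 [ 21. 166.  28.]
handle 135 ((-0.8795900344848633, 14.752174377441406), (42.95508575439453, 71.76905059814453), 21.221704483032227)
```

Request:
drive_tool:
  deltas: "-.0261 .0038 -.015 0;-.0261 .0038 -.015 0;-.0261 .0038 -.016 0;-.0261 .0038 -.016 0;-.0261 .0038 -.017 0;0 0 0 0;0 0 0 0;0 0 0 0"

```text
t: 29.72
eef_pos: [557.2, -101.8, 103.6]
tcp_rot: [3.141, -0.002, -0.146]
ft_force: [-3.0, 1.2, 10.6]
opening: 0.189
grip_force: 30.0
```

```bash
python3 - <<'E'
from h import *
cad();snap("side");cubes();tilt()
E
```

```text
[ 557.2 -101.8  103.6] -0.146 29.7167 [-3.   1.2 10.6] 0.18910150803277578 dish-rel 11.4 -0.7
side 105 [584. -77.  56.] dish 35.0 28.0 [ 23.  96. 128.]
side 62 [568. -92.  32.] dish 21.0 10.0 [ 22. 158. 142.]
wrist 439 [596. -95.  96.] dish 48.0 12.0 [ 23.  73. 159.]
wrist 79 [ 596. -115.   98.] dish 51.0 -8.0 [ 23.  72. 158.]
wrist 9 [ 566. -118.  128.] dish 23.0 -15.0 [ 22. 172.  26.]
handle 121 ((8.197615623474121, 2.183492660522461), (43.471900939941406, 40.26066207885742), 27.370885848999023)
```

Request:
drive_tool:
  deltas: "-.02 .003 -.015 0;-.02 .003 -.016 0;-.02 .003 -.017 0;0 0 0 0;0 0 0 0;0 0 0 0;0 0 0 0;0 0 0 0"

```text
t: 30.53
eef_pos: [551.9, -101.1, 99.7]
tcp_rot: [3.141, -0.004, -0.146]
ft_force: [-1.7, 0.9, 19.3]
opening: 0.188
grip_force: 30.0
```

```bash
python3 - <<'E'
from h import *
cad();snap("side");cubes()
E
```

```text
[ 551.9 -101.1   99.7] -0.146 30.5333 [-1.7  0.9 19.3] 0.18754856407695936 dish-rel 6.1 -0.7
side 145 [568. -76.  39.] dish 18.0 26.0 [ 23. 126. 135.]
wrist 445 [590. -94.  94.] dish 43.0 12.0 [ 23.  74. 157.]
wrist 106 [ 590. -116.   97.] dish 46.0 -10.0 [ 23.  73. 155.]
wrist 11 [565. -89. 125.] dish 18.0 13.0 [ 21. 169.  36.]
wrist 9 [565. -90. 133.] dish 18.0 12.0 [ 22. 146.  27.]
```

Request:
drive_tool:
  deltas: "0 0 .04 0;0 0 .08 0;0 0 .08 0;0 0 .05 0;0 0 0 0;0 0 0 0;0 0 0 0"

```text
t: 31.27
eef_pos: [550.6, -100.7, 122.4]
tcp_rot: [3.142, 0.0, -0.146]
ft_force: [-0.3, -0.4, -2.8]
opening: 0.191
grip_force: 30.0
```

```bash
python3 - <<'E'
from h import *
cad();snap("side");cubes();tilt()
E
```

```text
[ 550.6 -100.7  122.4] -0.146 31.2667 [-0.3 -0.4 -2.8] 0.19123397587354365 dish-rel 4.7 -0.6
side 140 [563. -89.  40.] dish 15.0 13.0 [ 23. 178. 138.]
wrist 424 [584. -92. 114.] dish 37.0 13.0 [ 23.  74. 158.]
wrist 11 [564. -89. 146.] dish 16.0 13.0 [ 21. 154.  31.]
handle 132 ((4.818807601928711, 10.264467239379883), (43.495826721191406, 51.192474365234375), 27.952482223510742)
```

Request:
drive_tool:
  deltas: "0 0 .1 0;0 0 .2 0;0 0 .1 0;0 0 0 0;0 0 0 0"

```text
t: 31.83
eef_pos: [550.8, -100.8, 163.1]
tcp_rot: [3.141, -0.001, -0.146]
ft_force: [0.3, -0.9, -3.0]
opening: 0.187
grip_force: 30.0
```

```bash
cat >> h.py <<'E'
def sidemap():
    im,d=snap("side");c,im=cloud("side");h=cv2.cvtColor(im,cv2.COLOR_RGB2HSV).astype(int)
    m=(h[...,0]>=19)&(h[...,0]<=33)&(h[...,1]>70)
    o=(h[...,0]>=6)&(h[...,0]<=15)&(h[...,1]>150)
    b=(h[...,0]>104)&(h[...,0]<130)&(h[...,1]>120)
    w=(h[...,1]<40)&(h[...,2]>150)
    for v in range(160,236,2):
        print(v,''.join('Y' if m[v,u] else 'O' if o[v,u] else 'B' if b[v,u] else 'g' if 40<h[v,u,0]<80 and h[v,u,1]>120 else 'w' if w[v,u] else '.' for u in range(268,368,1)))
    l=cv2.connectedComponents(m.astype(np.uint8))[1]
    q=c[m];q=q[(np.abs(q-[560,-95,60])<[100,100,90]).all(1)];print('z hist',np.histogram(q[:,2],range(0,130,10))[0])
E
python3 - <<'E'
from h import *
cad();sidemap()
E
```

```text
[ 550.8 -100.8  163.1] -0.146 31.8333 [ 0.3 -0.9 -3. ] 0.18749929941898172 dish-rel 5.0 -0.6
160 ..................................wwwwww..BBBB.......Y.BBB..w.......................................
162 ....................................ww.ww...BBB........B.Y..w.........ww.......w....................
164 ......................................ww.www..B...Y.g..ww......ww...................................
166 ..................w.....................ww.www..BB......www...........................w.............
168 ...........w..............................ww..ww...www.....O.............................ww.........
170 ...............w............................ww...........OOO.................................w......
172 ........w.....ww..............................w.......OOOOO.....................................ww..
174 .................w..............................w...OOOOOOOO........................................
176 ..................................................OOOOOOOOO.........................................
178 .................................................OOOOOOOOO
[... 2339 characters left out ...]
ggggggggggggg
224 gggggggggggggggggggggggggggggggggOOOOOOO.OOOOOO..........................ggggggggggggggggggggggggggg
226 ggggggggggggggggggggggggggggggggOOOOOOOOOOOOOOOOO.......................gggggggggggggggggggggggggggg
228 gggggggggggggggggggggggggggggggOOOOOOOOOOOOOOOOOOY....................gggggggggggggggggggggggggggggg
230 ggggggggggggggggggggggggggggggYOOOOOOOOOOOOOOOOOOOgggggg............gggggggggggggggggggggggggggggggg
232 ggggggggggggggggggggggggggggggOOOOOOOOOOOOOOOOOOOOggggggggggggg...gggggggggggggggggggggggggggggggggg
234 gggggggggggggggggggggggggggggg.OOOOOOOOOOOOOOOOOOO.ggggggggggggggggggggggggggggggggggggggggggggggggg
z hist [  6  31 101  32  47   0   0   3   0   0   0   0]
```

The map shows three yellow cubes in the dish, two on the floor and one above or behind them, and none in the caddy. I carry the tilted caddy to the mat and right it by dragging its lip on the rubber.

Request:
drive_tool:
  deltas: "-.041 -.281 0 -.0171;-.041 -.281 0 -.0171;-.041 -.281 0 -.0171;-.041 -.281 0 -.0171;-.041 -.281 0 -.0171;-.041 -.281 0 -.0171;-.041 -.281 0 -.0171;-.041 -.281 0 -.0171;0 0 0 0;0 0 0 0"

```text
t: 32.72
eef_pos: [517.2, -326.5, 161.4]
tcp_rot: [-3.141, 0.002, -0.578]
ft_force: [-0.5, 1.0, -1.4]
opening: 0.187
grip_force: 30.0
```

```bash
python3 - <<'E'
from h import *
cad()
snap("side");c,im=cloud("side");h=cv2.cvtColor(im,cv2.COLOR_RGB2HSV).astype(int)
for cam in("top","side"):
    snap(cam);c,im=cloud(cam);h=cv2.cvtColor(im,cv2.COLOR_RGB2HSV).astype(int)
    m=(h[...,0]>=19)&(h[...,0]<=33)&(h[...,1]>70)&((c>[470,-180,5])&(c<[630,-20,90])).all(-1)
    q=c[m]-[0,0,8];X=np.c_[(q[:,:2]-D)@ex,(q[:,:2]-D)@ey,q[:,2]]
    print(cam,len(q),X.min(0),X.max(0));
    for lo,hi in((0,14),(14,25),(25,60)):
        k=X[(X[:,2]>lo)&(X[:,2]<=hi)]
        if len(k):print(lo,hi,len(k),k.mean(0).round(),k.min(0).round(),k.max(0).round())
# tilt of caddy from side: orange & box outline
E=np.array(env.state()['eef_pos']);g=np.radians(-33);fx=np.array([np.cos(g),np.sin(g)])
q=c[(np.abs(c-E)<[110,110,130]).all(-1)&(c[...,2]>25)&(c[...,2]<E[2]-20)];r=q-E;print('box pts along caddy x / z'); 
X=np.c_[r[:,:2]@fx,r[:,2]]
for z in range(-110,-10,10):
    k=X[(X[:,1]>z)&(X[:,1]<=z+10)]
    if len(k):print(z,len(k),np.percentile(k[:,0],[2,50,98]).round())
E
```

```text
[ 517.2 -326.5  161.4] -0.578 32.7167 [-0.5  1.  -1.4] 0.18731273991042105 dish-rel 4.2 -228.8
top 171 [  3.98574814 -14.76208854   1.03795255] [35.57226717 35.19363675 45.09886538]
0 14 7 [21. 23.  6.] [8. 9. 1.] [36. 35. 11.]
14 25 98 [19. 16. 20.] [ 4. -9. 15.] [33. 35. 24.]
25 60 66 [21. -5. 40.] [ 11. -15.  27.] [31.  4. 45.]
side 219 [  0.36586377 -57.20544253  -2.77381026] [58.83421173 36.58091456 40.52302448]
0 14 49 [13.  8.  9.] [  0. -57.   1.] [59. 36. 14.]
14 25 96 [16. 12. 19.] [  1. -56.  14.] [42. 37. 25.]
25 60 71 [17. -1. 35.] [  9. -15.  25.] [29.  8. 41.]
box pts along caddy x / z
-100 11 [-9. -7. -4.]
-90 73 [-10.  -6.  38.]
-80 81 [-10.  -5.  45.]
-70 80 [-10.  -5.  58.]
-60 88 [-9. 20. 75.]
-50 127 [-16.   3.  81.]
-40 125 [-9.  2. 74.]
-30 102 [-1. 13. 70.]
```

The third cube lies flat on top of another, centre about 30 mm up, inside the limits. The caddy is empty at about 45° tilt.

Request:
drive_tool:
  deltas: "0 0 -.15 0;0 0 -.2 0;0 0 -.08 0;-.026 .017 -.035 0;-.026 .017 -.035 0;-.026 .017 -.035 0;-.026 .017 -.035 0;-.026 .017 -.035 0;-.026 .017 -.035 0;-.026 .017 -.035 0"

```text
t: 33.7
eef_pos: [499.5, -313.5, 95.1]
tcp_rot: [3.141, -0.0, -0.576]
ft_force: [-0.4, -0.1, -2.0]
opening: 0.188
grip_force: 30.0
```

Request:
drive_tool:
  deltas: "-.02 .013 -.02 0;0 0 -.02 0;0 0 -.01 0;0 0 0 0"

```text
t: 34.03
eef_pos: [499.0, -313.2, 91.8]
tcp_rot: [3.141, -0.004, -0.576]
ft_force: [0.2, 0.2, 10.2]
opening: 0.185
grip_force: 30.0
```

Request:
drive_tool:
  deltas: "0 0 -.015 0;.012 -.008 -.01 0;.0252 -.0164 .006 0;.0252 -.0164 .008 0"

```text
t: 34.37
eef_pos: [505.4, -317.5, 91.0]
tcp_rot: [3.141, -0.005, -0.576]
ft_force: [2.0, 1.0, 2.4]
opening: 0.187
grip_force: 30.0
```

Request:
drive_tool:
  deltas: ".0252 -.0164 .008 0;.0252 -.0164 .008 0;.0252 -.0164 .007 0"

```text
t: 34.62
eef_pos: [511.5, -321.4, 91.1]
tcp_rot: [3.142, 0.001, -0.576]
ft_force: [0.7, -0.3, -2.8]
opening: 0.188
grip_force: 30.0
```

```bash
cat >> h.py <<'E'
def prof():
    cad();snap("side");c,im=cloud("side")
    E=np.array(env.state()['eef_pos']);g=np.radians(-33);fx=np.array([np.cos(g),np.sin(g)]);fy=np.array([-fx[1],fx[0]])
    r=c-E;X=np.stack([r[...,:2]@fx,r[...,:2]@fy,r[...,2]],-1)
    X=X[(np.abs(X[...,0])<120)&(np.abs(X[...,1])<32)&(c[...,2]>10)&(X[...,2]<-15)]
    for z in range(-110,-10,10):
        k=X[(X[:,2]>z)&(X[:,2]<=z+10)]
        if len(k):print(z,len(k),np.percentile(k[:,0],[2,50,98]).round())
E
python3 -c "
from h import *
prof()"
```

```text
[ 511.5 -321.4   91.1] -0.576 34.6167 [ 0.7 -0.3 -2.8] 0.18801430376861716 dish-rel -2.2 -224.5
-90 12 [-19.   7.  36.]
-80 82 [-17. -12.  47.]
-70 83 [-16. -10.  60.]
-60 90 [-14.  10.  71.]
-50 115 [-20.   2.  82.]
-40 115 [-9.  1. 74.]
-30 97 [-1. 13. 66.]
-20 39 [-12.  20.  59.]
```

Request:
drive_tool:
  deltas: "0 0 -.03 0;0 0 -.03 0;.0252 -.0164 0 0"

```text
t: 34.92
eef_pos: [517.6, -325.5, 88.9]
tcp_rot: [3.141, -0.012, -0.576]
ft_force: [6.2, -2.5, 19.2]
opening: 0.187
grip_force: 30.0
```

Request:
drive_tool:
  deltas: ".0252 -.0164 0 0;.0252 -.0164 0 0"

```text
t: 35.08
eef_pos: [519.7, -326.8, 88.6]
tcp_rot: [3.141, -0.003, -0.576]
ft_force: [-12.5, 7.6, 39.1]
opening: 0.19
grip_force: 30.0
```

Request:
drive_tool:
  deltas: ".0252 -.0164 .008 0;.0252 -.0164 .008 0"

```text
t: 35.25
eef_pos: [523.6, -329.3, 89.1]
tcp_rot: [3.141, 0.001, -0.576]
ft_force: [-9.2, 4.4, 20.3]
opening: 0.185
grip_force: 30.0
```

```bash
python3 -c "
from h import *
prof()"
```

```text
[ 523.6 -329.3   89.1] -0.576 35.25 [-9.2  4.4 20.3] 0.18544519669360837 dish-rel 10.9 -230.6
-80 71 [-24. -18.  39.]
-70 89 [-22. -15.  59.]
-60 95 [-19. -12.  70.]
-50 107 [-23.   1.  75.]
-40 110 [-13.  -2.  68.]
-30 105 [-7.  7. 63.]
-20 40 [-11.  19.  59.]
```

Request:
drive_tool:
  deltas: ".0168 -.0109 -.02 0;.0252 -.0164 -.005 0;.0252 -.0164 0.003 0"

```text
t: 35.55
eef_pos: [530.7, -334.0, 87.8]
tcp_rot: [3.141, -0.001, -0.576]
ft_force: [-12.2, 7.3, 30.3]
opening: 0.185
grip_force: 37.5
```

Request:
drive_tool:
  deltas: ".0252 -.0164 .004 0;.0252 -.0164 .004 0;.0252 -.0164 .004 0"

```text
t: 35.8
eef_pos: [537.4, -338.3, 87.8]
tcp_rot: [3.141, 0.002, -0.576]
ft_force: [-9.6, 5.2, 19.9]
opening: 0.189
grip_force: 40.9
```

```bash
python3 -c "
from h import *
prof()"
```

```text
[ 537.4 -338.3   87.8] -0.576 35.8 [-9.6  5.2 19.9] 0.18942711237207754 dish-rel 25.9 -237.5
-80 64 [-26. -10.  37.]
-70 89 [-25. -18.  57.]
-60 99 [-25.   2.  65.]
-50 86 [-24.  -1.  64.]
-40 113 [-29. -15.  57.]
-30 123 [-18.  -5.  51.]
-20 41 [-13.   8.  53.]
```

Tilt is down to about 23°; continuing.

Request:
drive_tool:
  deltas: ".0252 -.0164 0 0;.0252 -.0164 0 0;.0252 -.0164 0 0;.0252 -.0164 -.003 0"

```text
t: 36.18
eef_pos: [548.0, -345.2, 86.9]
tcp_rot: [3.141, 0.001, -0.576]
ft_force: [-4.6, 2.4, 15.0]
opening: 0.19
grip_force: 36.9
```

Request:
drive_tool:
  deltas: ".0252 -.0164 -.004 0;.0252 -.0164 -.006 0;.0252 -.0164 -.008 0;.0252 -.0164 -.008 0"

```text
t: 36.52
eef_pos: [558.7, -352.2, 84.4]
tcp_rot: [3.141, -0.001, -0.576]
ft_force: [-2.0, 1.3, 13.7]
opening: 0.192
grip_force: 34.2
```

```bash
python3 -c "
from h import *
prof()"
```

```text
[ 558.7 -352.2   84.4] -0.576 36.5167 [-2.   1.3 13.7] 0.19242064980966309 dish-rel 48.9 -248.2
-80 38 [-26. -13.  47.]
-70 86 [-26. -15.  47.]
-60 94 [-26. -17.  48.]
-50 87 [-26. -19.  44.]
-40 82 [-33. -14.  44.]
-30 109 [-30. -19.  45.]
-20 103 [-24.   1.  47.]
```

Request:
drive_tool:
  deltas: ".0252 -.0164 -.008 0;.0252 -.0164 -.008 0;.0126 -.0082 -.005 0;0 0 0 0"

```text
t: 36.9
eef_pos: [564.6, -356.1, 83.3]
tcp_rot: [3.141, -0.0, -0.576]
ft_force: [-8.8, 5.5, 24.4]
opening: 0.186
grip_force: 38.9
```

Request:
drive_tool:
  deltas: "0 0 0 0;0 0 0 0;0 0 0 0;0 0 0 0;0 0 0 0;0 0 0 0;0 0 .05 0;0 0 .2 0;0 0 .3 0;0 0 .3 0"
  gripper: 0

```text
t: 37.73
eef_pos: [564.4, -355.8, 166.0]
tcp_rot: [-3.141, 0.002, -0.576]
ft_force: [0.1, 0.5, 0.7]
opening: 0.832
grip_force: 0.0
```

Request:
drive_tool:
  deltas: "0 0 .3 0;0 0 .1 0;0 0 0 0;0 0 0 0"

```text
t: 38.07
eef_pos: [564.6, -355.9, 205.3]
tcp_rot: [3.142, 0.0, -0.576]
ft_force: [0.3, 1.2, -0.4]
opening: 0.996
grip_force: 0.0
```

```bash
python3 - <<'E'
from h import *
cad()
for cam in("wrist","side","top"):
    snap(cam)
    q,m=sel(cam,[500,-420,70],[640,-270,130],(105,130))
    if len(q)>20:
        h=q[q[:,2]>q[:,2].max()-9];print(cam,len(q),cv2.minAreaRect(h[:,:2].astype(np.float32)),q.max(0))
    q,m=sel(cam,[480,-420,5],[640,-270,75],(5,20))
    if len(q)>9:
        g=np.radians(-33);fx=np.array([np.cos(g),np.sin(g)]);a=(q[:,:2]-[564,-356])@fx
        for z in(5,25,45):
            k=a[(q[:,2]>z)&(q[:,2]<=z+20)];print('  orange x at z',z,len(k),np.median(k).round(1) if len(k) else '')
egg2()
E
```

```text
[ 564.6 -355.9  205.3] -0.576 38.0667 [ 0.3  1.2 -0.4] 0.9956847876193372 dish-rel 55.3 -251.0
wrist 1493 ((575.978271484375, -363.54986572265625), (16.34613800048828, 41.93177032470703), 57.36520004272461) [ 596.7484641  -346.69197025  109.73894042]
  orange x at z 5 5 -50.1
  orange x at z 25 0 
  orange x at z 45 304 -28.6
side 170 ((575.0711669921875, -358.9701843261719), (18.8002986907959, 45.56333541870117), 56.89613723754883) [ 593.53861971 -338.65343095  108.64676616]
  orange x at z 5 64 -24.2
  orange x at z 25 82 -24.4
  orange x at z 45 70 -25.4
top 135 ((575.7800903320312, -361.6634521484375), (15.72582721710205, 41.35783004760742), 56.394752502441406) [ 593.69368533 -343.7629893   114.6181061 ]
  orange x at z 5 23 -22.4
  orange x at z 25 17 -22.4
  orange x at z 45 86 -23.4
side 412 (array([510.7,  94.1,  73.5]), np.float64(-148.6), np.float64(1.5), np.float64(0.96))
top 157 (array([512.8,  91.7,  75.6]), np.float64(-76.3), np.float64(-5.8), np.float64(0.89))
[ 564.6 -355.9  204.7] 38.3667 [-0.1 -0.4 -0.1] 1.0042680828882453 [-3.14151660e+00  1.91288890e-03 -5.75909211e-01]
```

The caddy stands upright about 13 mm from the mat's centre with the flap shut, the egg is upright, and the tool is clear.

```bash
python3 - <<'E'
from h import *
print(env.job_done())
E
```

```text
the job is handed in; nothing more can be done
None
```

I handed the job in at about 38 s, and the hand-in returned no verdict. By the last camera checks, the egg stood upright in the cup, the three cubes were in the dish with one on top of another, and the caddy was upright with its flap shut about 13 mm from the mat's centre.

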